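# Serve a drink chiller with the bar tongs

### The job

Pick up the sprung tongs from the bar and use them to take the round steel drink chiller off the slate board; set it down upright in the white dish and let it go there without dropping it. Then lay the tongs flat on the bar again and let go of them. Do not touch the round chiller with the gripper, and leave the cube-shaped chiller where it is.

Things in the scene. Friction and masses are not known exactly. Their poses are not given: they have to be found in the camera images.
- tongs: Sprung steel tongs lying flat, 172 mm long, arms 22 mm high. Origin: underside, midway between the dark wooden grips (50 mm long, outside the arms); x along to the tips (end at +75 mm), y across, z up. At rest 63 mm wide over the grips, tips 64 mm apart. Squeezed to 58 mm (5 N spring) they are held with tips 55 mm apart; at 42-45 mm (8 N) the arms are parallel, 28 mm apart. Grip 20-40 N. 110 g.
- barrel: Round steel drink chiller, an upright cylinder 28 mm in diameter and 32 mm high with softened rims, about 45 g, standing on a dark slate board 10 mm thick (100 x 180 mm). Origin: centre of its underside, z up.
- dish: Low round white dish standing on the bar, fixed: 100 mm across, rim 9 mm high, 4 mm thick floor, flat inside for 84 mm across. Origin: centre of its underside, at bar height, z up.
- cube: The other steel drink chiller on the same slate board, a 27 mm cube, about 80 mm beside the round one (50 mm free between them). Origin: centre of its underside. It stays where it is.

How it is judged (in metres and radians):
On the way, in this order (a step that is already met when the one before it is completed fails the run):
1. the round chiller is held in the tongs, lifted clear of the board (contact force between tongs and barrel above 1 N and height (world z) of barrel above 0.03 m), for 0.2 s.
2. the round chiller stands in the dish, let go by the tongs (horizontal distance between barrel and dish below 0.027 m and z of barrel in the frame of dish between 0 and 0.01 m and angle between barrel's own z axis and vertical below 0.2 rad and contact force between tongs and barrel below 0.05 N and linear speed of barrel below 0.03 m/s), for 0.2 s.
At the end, for the whole second after the job is handed in: The round chiller stands upright (within 11 degrees) on the floor of the dish, its centre within 27 mm of the dish's centre (anywhere inside the rim), at rest and free of the tongs; the tongs lie flat on the bar top (underside within 6 mm of it, within 11 degrees), at rest (all of step 2 and height (world z) of tongs below 0.006 m and angle between tongs's own z axis and vertical below 0.2 rad and linear speed of tongs below 0.03 m/s); the robot touches nothing.
It fails at once if the gripper or arm touches the round chiller (contact force between any of the fingers, the arm and barrel above 0.5 N).
It fails at once if the cube-shaped chiller is moved by more than 15 mm (distance of cube from where it was at the start of the episode above 0.015 m).
It fails at once if the round chiller is dropped: it falls free of the tongs at more than 0.7 m/s (a fall of 25 mm) (linear speed of barrel above 0.7 m/s and contact force between tongs and barrel below 0.01 N).
It also fails if it takes over 58 s, if anything falls off the work surface, if the arm or the gripper's body presses on something with over 40 N, if the wrist force passes 120 N, or if a joint passes its speed limit or range.

### The arm

A 6-joint arm with a two-finger parallel gripper is mounted at the origin on the work surface. World frame = base frame: x ahead of the robot, y to its left, z up, the work surface at z = 0. Lengths are in mm, angles in rad, forces in N, time in s.
With the tool pointing down it reaches from about 350 to 875 mm from the base axis. Payload 15.5 kg.
Tool frame: the origin (TCP) lies at the very end of the fingers, on their centre line; the grasp point (between the pads) lies 19 mm behind it; z points along the fingers, y is the line along which they close (so a half turn about z gives the same grasp; the last joint's range is limited). The gripper opens to 85 mm and grips with 20 to 120 N. Pads are 22 mm wide; open, the fingers measure 114 mm over their backs; the gripper's body (76 mm by 85 mm) begins 54 mm behind the grasp point. The pads swing forward as they close: fully open they stand 13 mm farther back than shut.
Start: joints at [1.214, 0.494, 1.345, -0, 1.302, -0.096], TCP at [161.757, 603.706, 204.777] pointing down, gripper open.
Joint ranges: [-2.91, 2.91], [-0.82, 2.16], [0.22, 2.67], [-1.22, 4.37], [0.12, 2.79], [-3.08, 3.08]. Speed limits (rad/s): [1.89, 1.89, 2.57, 3.01, 3.01, 3.01].

### API

Orientations are given as a unit quaternion [w, x, y, z].
In Python, from cell import ctrl gives the robot as it stands.
- The arm moves only by the tool arm_command, never from a script. Its argument "steps" is one flat list of numbers, 6 for each row, row after row: the shift along the world's x, y, z in units of 200 mm (1.0 is 200 mm), then the turn, a rotation vector about the world's x, y, z in units of 360 degrees (1.0 is 360 degrees). In form: [x, y, z, ax, ay, az, x, y, z, ax, ay, az, ...]. A call has 1 to 8 rows; each row shifts and turns the commanded pose from where the row before left it; what a row does not reach is not made up. A row lasts 1/12 s, in which the tool goes at most 41.7 mm and 7.16 degrees, less where a joint would pass 70% of its speed; a pose out of reach is approached as far as the arm can. A call with a number of a shift or a turn outside -1 to 1 is refused whole. A call with a gripper value outside its range is refused whole. "gripper" is the opening, from -1 (shut) to 1 (fully open), set as the call begins (left out, the last holds). The fingers move at their own pace and stop on an object; "squeeze" is the grip in N (left out, the last holds). Time passes only in rows, so rows that do not move let the fingers close. It gives the time, the measured TCP pose, the force, the opening and the grip force at its end, in the units of the state.
- ctrl.get_state(): the state, without advancing time (a new reading comes with each control period).
- ctrl.read_camera(name): name is "side" or "top" or "wrist"; returns the picture (480x640x3 uint8, red, green, blue); there is no depth.
- ctrl.calibration(name): a dict with "vfov" (degrees; the focal length in pixels is half the picture's height over the tangent of half this angle, whatever the lens; pixels are square), "cx", "cy" (the principal point, pixels), "k1" (the pictures are not rectified: a ray, as slopes to the right and down, at radius r is drawn at 1 + k1 r^2 times it, then the intrinsics apply), "rvec" (rotation vector, rad) and "tvec" (3), from world to camera coordinates, as OpenCV has them. Camera axes: x right, y down, z forward; pixel columns grow to the right and rows downward; lengths in mm; the calibration is good to about 2 mm. A picture is of the moment at which its call begins: read the wrist's pose just before it. calibration takes no time and is no camera call; for the wrist camera it gives the pose at the moment of the call.
- ctrl.sign_off(): hands the job in; it is judged then, once.
Trained networks look in the newest picture that a camera, given by its name, has taken for a name from the list of things; names that differ only in an ending like _2 or _b are one class to them, and where a whole thing is asked for, a point or a joint stands for the part that bears it (a point fixed in the world has none). Each returns a list of dicts, best first, with "conf" (0 to 1); they miss things now and then, are a little off and sometimes report something else, mostly with a low value. They report only what shows in the picture. A call takes as long as a camera call.
- ctrl.regions_of(target, camera): "pixels" (480x640 bool, what is visible of it) and "uv" ([column, row] in pixels, amid what is visible of it).
The state is a dict: "t": time; "q": joint angles; "qd": joint speeds; "joint_torque": joint torques, N m; "tcp_pos": TCP position; "orientation": TCP orientation; "contact_force": force on the tool from outside, world axes, zero at the start; "torque": the same for the moment, N m; "opening": finger opening in mm; "gripper_force": force on a finger pad.
Only numpy, scipy, OpenCV 4.12 (cv2) and the standard library are available. Lean on these libraries where they do the work, as an engineer would, in place of code of your own. Each camera call takes 0.05 s, during which the arm holds its last target. There are 200 camera calls.

## Working session

There is one attempt and no reset: what is moved stays moved. The work goes in short steps, Python scripts to look and compute and a tool call to move; the robot and the scene stay as the last step left them, time stands still between calls to the robot, and variables do not carry over. Pictures are saved under pics/ and viewed, at most 10 in all, crops included, and the job is handed in when it is done.

Besides the shell and the picture viewer there is one more tool, called after "Call:" as name(argument=value, ...), one argument or row to a line, values as JSON. arm_command: Moves the arm, as the interface text tells. Shifts and turns lie within -1 to 1; 1 stands for 200 mm of shift or 360 degrees of turn. Its arguments: {"type":"object","properties":{"steps":{"type":"array"},"gripper":{"type":"number"},"squeeze":{"type":"number"}},"required":["steps"]}

```bash
mkdir -p pics; cat > h.py <<'E'
import numpy as np, cv2
from cell import ctrl
def cam(n):
    c=ctrl.calibration(n); f=240/np.tan(np.radians(c['vfov'])/2)
    R=cv2.Rodrigues(np.array(c['rvec'],float))[0]; return c,f,R,np.array(c['tvec'],float)
def ray(c4,uv):
    c,f,R,t=c4
    d=np.array([(uv[0]-c['cx'])/f,(uv[1]-c['cy'])/f]); s=d.copy()
    for _ in range(20): s=d/(1+c['k1']*(s@s))
    return -R.T@t, R.T@np.array([s[0],s[1],1])
def at_z(c4,uv,z):
    o,d=ray(c4,uv); return o+d*(z-o[2])/d[2]
def proj(c4,p):
    c,f,R,t=c4; q=R@np.array(p,float)+t; s=q[:2]/q[2]; s=s*(1+c['k1']*(s@s)); return s*f+[c['cx'],c['cy']]
E
python3 - <<'E'
from h import *
im={n:ctrl.read_camera(n) for n in('top','side')}
for n,i in im.items(): cv2.imwrite(f'pics/{n}0.png',i[:,:,::-1])
Z={'tongs':22,'barrel':42,'dish':9,'cube':37}
for n in('top','side'):
    c=cam(n); print(n,'cam at',-c[2].T@c[3])
    for t in Z:
        for r in ctrl.regions_of(t,n)[:2]:
            p=r['pixels']; ys,xs=np.nonzero(p)
            print(n,t,round(r['conf'],2),np.round(r['uv']),len(xs),xs.min(),xs.max(),ys.min(),ys.max(),at_z(c,r['uv'],Z[t]).round())
E
```

```text
top cam at [484.05057654 -23.97648815 910.7437759 ]
top tongs 0.81 [268. 319.] 866 213 327 275 326 [428.  91.  22.]
top barrel 0.73 [402. 186.] 329 390 409 176 196 [ 616. -110.   42.]
top dish 0.77 [207. 194.] 3250 175 239 162 225 [618. 182.   9.]
top cube 0.77 [450. 193.] 413 441 462 184 205 [ 604. -180.   37.]
side cam at [ 369.64141343 -464.94129065  465.37068353]
side tongs 0.92 [235. 254.] 759 190 240 210 285 [460.  41.  22.]
side tongs 0.62 [378. 281.] 501 366 387 269 296 [ 625. -101.   22.]
side barrel 0.79 [376. 280.] 486 367 386 269 296 [ 611. -114.   42.]
side dish 0.68 [295. 189.] 1326 269 321 175 205 [617. 181.   9.]
side cube 0.74 [397. 327.] 685 383 412 311 342 [ 596. -191.   37.]
```

```bash
python3 - <<'E'
import cv2
a=cv2.imread('pics/top0.png')[130:350,160:480]
cv2.imwrite('pics/top0c.png',cv2.resize(a,None,fx=2.5,fy=2.5,interpolation=cv2.INTER_CUBIC))
b=cv2.imread('pics/side0.png')[160:360,160:440]
cv2.imwrite('pics/side0c.png',cv2.resize(b,None,fx=2.8,fy=2.8,interpolation=cv2.INTER_CUBIC))
E
```

```text
(no output)
```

View pics/top0c.png

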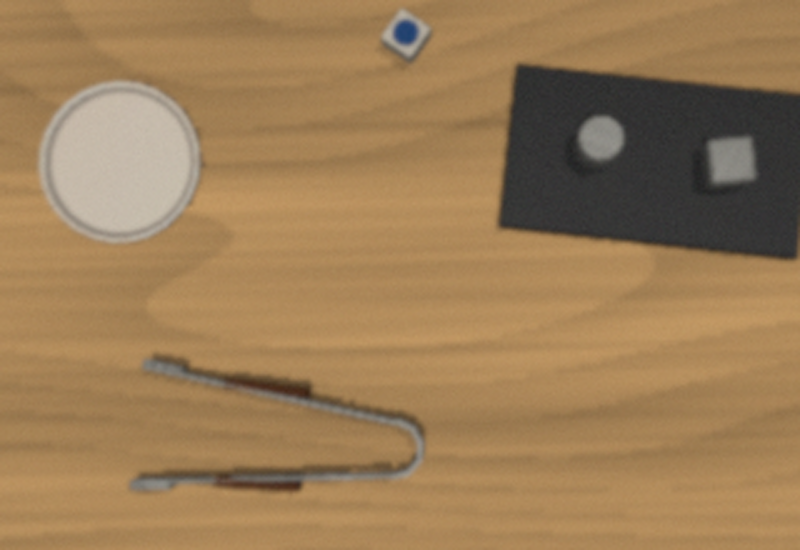

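View pics/side0c.png

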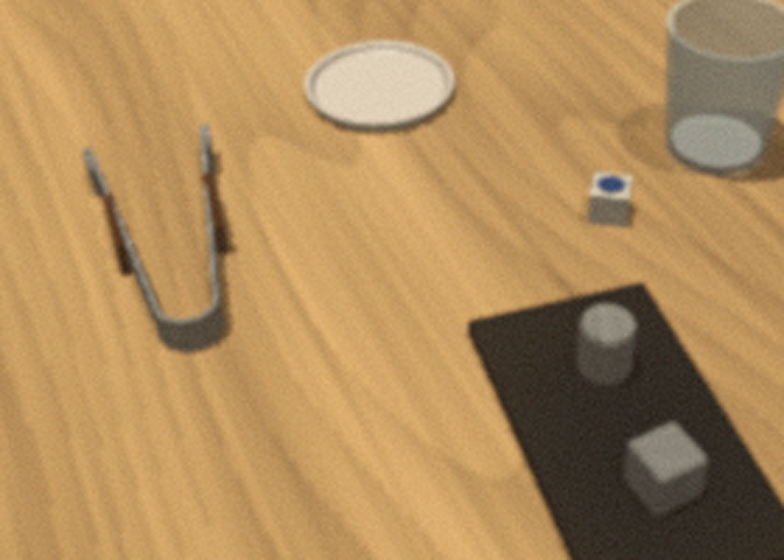

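```bash
python3 - <<'E'
from h import *
from scipy.spatial.transform import Rotation as Ro
c=cam('top')
for n,u in dict(tipA=(219,275.5),tipB=(214,324),hinge=(329,307),boardNearL=(360,221),boardNearR=(479,233),boardFarL=(367,156)).items(): print(n,at_z(c,u,22 if n[0] in'th' else 10).round(1))
P={k:at_z(c,u,22)[:2] for k,u in dict(a=(219,275.5),b=(214,324),h=(329,307)).items()}
m=(P['a']+P['b'])/2; d=m-P['h']; L=np.linalg.norm(d); d/=L
print('len',L,'gap',np.linalg.norm(P['a']-P['b']),'yaw',np.degrees(np.arctan2(d[1],d[0])),'origin',P['h']+d*97, m-d*75)
s=ctrl.get_state(); w,x,y,z=s['orientation']; R=Ro.from_quat([x,y,z,w]).as_matrix(); print(s['t'],s['tcp_pos'],R.round(3),'tool y yaw',np.degrees(np.arctan2(R[1,1],R[0,1])),s['opening'])
E
```

```text
tipA [494.4 162.1  22. ]
tipB [423.2 170.5  22. ]
hinge [4.442e+02 3.000e-01 2.200e+01]
boardNearL [570.5 -49.2  10. ]
boardNearR [ 547.4 -225.5   10. ]
boardFarL [668.8 -62.9  10. ]
len 166.63425049001225 gap 71.68926831969583 yaw 84.9706328230566 origin [452.73442387  96.92715998] [452.26402828  91.58206917]
0.5 [161.76439698 603.68606853 204.74579665] [[-0.966  0.259 -0.   ]
 [ 0.259  0.966 -0.   ]
 [ 0.    -0.    -1.   ]] tool y yaw 74.99761336153423 85.71461495926788
```

Call:
arm_command(
  steps=[0.09, -0.16, 0, 0, 0, -0.0139, 0.09, -0.16, 0, 0, 0, -0.0139, 0.09, -0.16, 0, 0, 0, -0.0139, 0.09, -0.16, 0, 0, 0, -0.0139, 0.09, -0.16, 0, 0, 0, -0.0139, 0.09, -0.16, 0, 0, 0, -0.0139, 0.09, -0.16, 0, 0, 0, -0.0139, 0.09, -0.16, 0, 0, 0, -0.0139],
  gripper=1,
  squeeze=30,
)

```text
t: 1.17
tcp_pos: [306.2, 346.2, 205.0]
orientation: [0.0, 0.464, 0.886, 0.0]
contact_force: [0.7, 1.1, -0.2]
opening: 85.4
gripper_force: 0.0
```

Call:
arm_command(
  steps=[0.09, -0.16, 0, 0, 0, -0.0139, 0.09, -0.16, 0, 0, 0, -0.0139, 0.09, -0.16, 0, 0, 0, -0.0139, 0.09, -0.16, 0, 0, 0, -0.0139, 0.09, -0.16, 0, 0, 0, -0.0139, 0.09, -0.16, 0, 0, 0, -0.0139, 0.09, -0.16, 0, 0, 0, -0.0139, 0.09, -0.16, 0, 0, 0, -0.0139],
)

```text
t: 1.83
tcp_pos: [450.4, 89.9, 205.0]
orientation: [0.0, 0.739, 0.674, 0.0]
contact_force: [0.9, 1.3, 0.3]
opening: 85.4
gripper_force: 0.0
```

Call:
arm_command(
  steps=[0, 0, 0, 0, 0, 0, 0, 0, 0, 0, 0, 0, 0, 0, 0, 0, 0, 0],
)

```text
t: 2.08
tcp_pos: [449.5, 91.8, 204.7]
orientation: [-0.0, 0.738, 0.675, -0.0]
contact_force: [0.3, -0.2, -0.1]
opening: 85.5
gripper_force: 0.0
```

```bash
python3 - <<'E'
from h import *
c=cam('wrist'); im=ctrl.read_camera('wrist'); cv2.imwrite('pics/w1.png',im[:,:,::-1])
s=ctrl.get_state(); print(s['t'],s['tcp_pos'],s['orientation'])
import pickle; pickle.dump(c,open('w1.pkl','wb'))
for r in ctrl.regions_of('tongs','wrist'):
    m=r['pixels']; print(r['conf'],r['uv'],m.sum())
E
```

```text
2.1333 [449.26814332  92.25159863 204.73653713] [-1.94239367e-04  7.37286513e-01  6.75580161e-01 -7.58047350e-05]
0.55 [299.5, 215.4] 2370
```

View pics/w1.png

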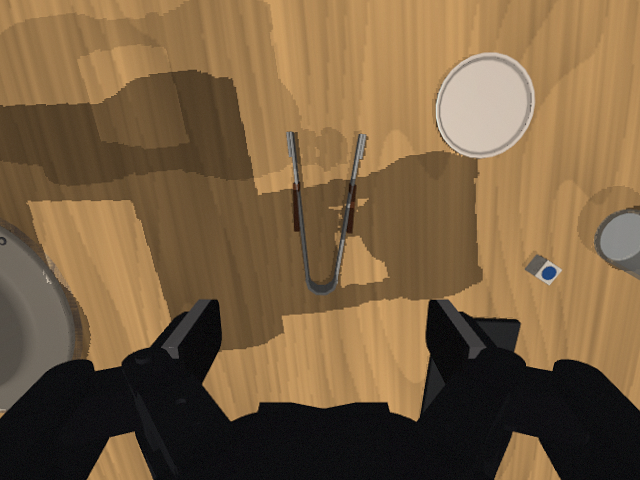

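```bash
python3 - <<'E'
from h import *
import pickle; c=pickle.load(open('w1.pkl','rb'))
print('cam',-c[2].T@c[3])
for n,u in dict(tA=(292,131),tB=(363,134),h=(321,282),hb=(321,292),gA0=(295,183),gA1=(297,231),gB0=(353,183),gB1=(349,234),dishL=(436,105),dishR=(534,103),dishT=(487,53),dishB=(483,157)).items():
    print(n,at_z(c,u,22 if n[0]!='d' else 9).round(1), at_z(c,u,11).round(1))
p=lambda u,z=22:at_z(c,u,z)[:2]
m=(p((292,131))+p((363,134)))/2
for hh in (p((321,282)),p((321,292),0)):
  d=m-hh;L=np.linalg.norm(d);d/=L;print(L,np.linalg.norm(p((292,131))-p((363,134))),np.degrees(np.arctan2(d[1],d[0])),m-d*75,hh+d*97)
E
```

```text
cam [454.99957562 162.96924369 373.3406233 ]
tA [425.8 176.1  22. ] [424.9 176.5  11. ]
tB [493.7 167.3  22. ] [494.9 167.5  11. ]
h [439.6  17.9  22. ] [439.2  13.4  11. ]
hb [438.6   6.2  22. ] [438.1   1.3  11. ]
gA0 [423.2 126.3  22. ] [422.2 125.1  11. ]
gA1 [419.9  76.9  22. ] [418.8  74.2  11. ]
gB0 [481.  121.2  22. ] [481.9 119.9  11. ]
gB1 [473.5  68.9  22. ] [474.1  66.   11. ]
dishL [568.3 188.8   9. ] [567.7 188.7  11. ]
dishR [665.6 183.1   9. ] [664.4 183.   11. ]
dishT [617.4 231.8   9. ] [616.5 231.4  11. ]
dishB [616.3 134.8   9. ] [615.4 134.9  11. ]
155.06808995629467 68.51025702016852 82.55278707154264 [450.02245882  97.31725671] [452.21704958 114.10634093]
176.7028930245479 68.51025702016852 82.78996012843238 [450.33038122  97.27765456] [449.74013485  92.6119486 ]
```

Call:
arm_command(
  steps=[0.005, 0.02, -0.17, 0, 0, -0.0055, 0, 0, -0.17, 0, 0, 0, 0, 0, -0.17, 0, 0, 0, 0, 0, -0.17, 0, 0, 0, 0, 0, -0.17, 0, 0, 0, 0, 0, -0.08, 0, 0, 0, 0, 0, -0.05, 0, 0, 0, 0, 0, 0, 0, 0, 0],
)

```text
t: 2.85
tcp_pos: [449.2, 96.6, 7.1]
orientation: [-0.001, 0.748, 0.663, -0.001]
contact_force: [-0.5, -0.6, -0.4]
opening: 85.7
gripper_force: 0.0
```

Call:
arm_command(
  steps=[0, 0, -0.02, 0, 0, 0, 0, 0, -0.015, 0, 0, 0, 0, 0, 0, 0, 0, 0, 0, 0, 0, 0, 0, 0],
)

```text
t: 3.18
tcp_pos: [451.1, 95.9, 2.3]
orientation: [0.0, 0.749, 0.662, 0.0]
contact_force: [-0.6, -0.4, 0.5]
opening: 85.7
gripper_force: 0.0
```

Call:
arm_command(
  steps=[0, 0, -0.02, 0, 0, 0, 0, 0, 0, 0, 0, 0, 0, 0, 0, 0, 0, 0, 0, 0, 0, 0, 0, 0, 0, 0, 0, 0, 0, 0, 0, 0, 0, 0, 0, 0, 0, 0, 0, 0, 0, 0, 0, 0, 0, 0, 0, 0],
  gripper=0.36,
  squeeze=30,
)

```text
t: 3.85
tcp_pos: [450.8, 95.7, -2.2]
orientation: [0.0, 0.749, 0.662, 0.0]
contact_force: [-0.3, 0.1, 0.1]
opening: 57.7
gripper_force: 0.0
```

Call:
arm_command(
  steps=[0, 0, 0, 0, 0, 0, 0, 0, 0, 0, 0, 0, 0, 0, 0, 0, 0, 0, 0, 0, 0, 0, 0, 0],
  gripper=0.3,
)

```text
t: 4.18
tcp_pos: [450.8, 95.7, -2.2]
orientation: [-0.0, 0.749, 0.662, 0.0]
contact_force: [-0.2, 0.5, -0.2]
opening: 55.2
gripper_force: 0.0
```

```bash
python3 - <<'E'
from h import *
im=ctrl.read_camera('side'); s=ctrl.get_state(); print(s['opening'],s['gripper_force'],s['contact_force'])
im2=ctrl.read_camera('wrist')
a=cv2.resize(im[150:350,130:330],(600,600),interpolation=cv2.INTER_CUBIC)
cv2.imwrite('pics/s2.png',a[:,:,::-1]); cv2.imwrite('pics/w2.png',im2[:,:,::-1])
E
```

```text
55.33090816878859 0.0 [ 0.22953588  0.25600332 -0.61987222]
```

View pics/s2.png

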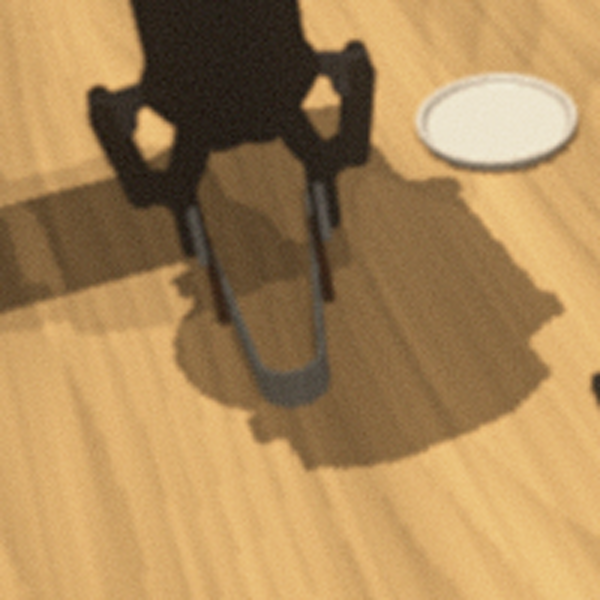

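View pics/w2.png

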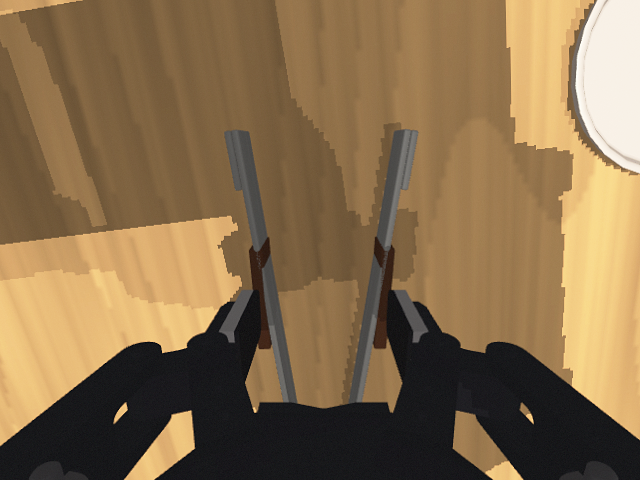

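```bash
python3 - <<'E'
from h import *
c=cam('wrist'); s=ctrl.get_state(); print(s['tcp_pos'])
print('tcp z11/22',proj(c,[450.8,95.7,11]),proj(c,[450.8,95.7,22]))
P={}
for n,u in dict(tA=(237,130),tB=(405,131),gA0=(268,238),gB0=(377,238),gA1=(265,348),gB1=(381,348)).items():
    P[n]=at_z(c,u,22)[:2];print(n,P[n].round(1),at_z(c,u,0).round(1))
m=(P['tA']+P['tB'])/2; yaw=np.radians(83);print('gap',np.linalg.norm(P['tA']-P['tB']),m-75*np.array([np.cos(yaw),np.sin(yaw)]))
E
```

```text
[450.74522855  95.70607834  -2.2236303 ]
tcp z11/22 [325.13176717 295.19946092] [325.25236254 305.40021374]
tA [425.3 175.5] [420.2 176.9   0. ]
tB [491.3 167.1] [496.2 167.1   0. ]
gA0 [430.2 130.3] [425.9 124.7   0. ]
gB0 [476.7 124.6] [479.4 118.1   0. ]
gA1 [419.8  77.1] [413.9  63.5   0. ]
gB1 [474.3  70.4] [476.7  55.7  -0. ]
gap 66.53807294429652 [449.13014045  96.85744318]
```

Call:
arm_command(
  steps=[0, 0, 0, 0, 0, 0, 0, 0, 0, 0, 0, 0, 0, 0, 0, 0, 0, 0],
  gripper=0.22,
)

```text
t: 4.53
tcp_pos: [450.8, 95.7, -2.2]
orientation: [0.0, 0.749, 0.662, -0.0]
contact_force: [-0.1, 1.6, -0.0]
opening: 52.1
gripper_force: 0.0
```

```bash
python3 - <<'E'
from h import *
im2=ctrl.read_camera('wrist'); s=ctrl.get_state(); print(s['opening'],s['gripper_force'],s['contact_force'])
cv2.imwrite('pics/w3.png',cv2.resize(im2[110:410,150:500],(700,600))[:,:,::-1])
E
```

```text
51.94215056894743 0.0 [0.41550928 0.55933599 0.02060811]
```

View pics/w3.png

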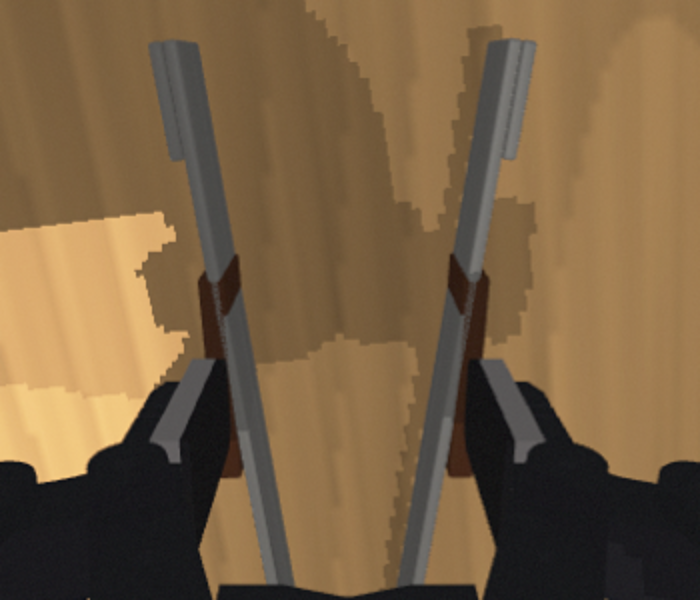

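```bash
python3 - <<'E'
from h import *
c=cam('wrist'); a=np.radians(83); ex=np.array([np.cos(a),np.sin(a)]); ey=np.array([-ex[1],ex[0]])
o=np.array([450.8,95.7]); print('cam',-c[2].T@c[3])
crop=lambda p:((proj(c,p)-[150,110])*2).round()
for z in(0,4,10,16,22,28,36): print(z,[crop([*(o+11*ex+s*26*ey),z]) for s in(1,-1)])
ot=np.array([449.5,96.5])
for n,x,h in(('tip',75,33),('gripfront',25,35),('griprear',-25,28)):
  print(n,[crop([*(ot+x*ex+s*h*ey),22]) for s in(1,-1)],[crop([*(ot+x*ex+s*h*ey),0]) for s in(1,-1)])
E
```

```text
cam [458.62303381 166.69200246 166.37574465]
0 [array([247., 312.]), array([453., 312.])]
4 [array([245., 318.]), array([455., 318.])]
10 [array([242., 326.]), array([459., 326.])]
16 [array([238., 336.]), array([463., 336.])]
22 [array([234., 346.]), array([467., 346.])]
28 [array([230., 357.]), array([472., 357.])]
36 [array([223., 372.]), array([478., 373.])]
tip [array([178.,  43.]), array([511.,  43.])] [array([200.,  45.]), array([489.,  45.])]
gripfront [array([183., 283.]), array([505., 283.])] [array([203., 256.]), array([486., 256.])]
griprear [array([227., 484.]), array([462., 484.])] [array([240., 436.]), array([449., 436.])]
```

```bash
python3 - <<'E'
from h import *
c=cam('side'); a=np.radians(83); ex=np.array([np.cos(a),np.sin(a)]); ey=np.array([-ex[1],ex[0]])
o=np.array([450.8,95.7])
crop=lambda p:((proj(c,p)-[130,150])*3).round()
for z in(0,4,10,16,22,28): print(z,[crop([*(o-11*ex+s*31*ey),z]) for s in(1,-1)])
E
```

```text
0 [array([218., 311.]), array([333., 287.])]
4 [array([216., 306.]), array([333., 281.])]
10 [array([214., 297.]), array([331., 273.])]
16 [array([212., 289.]), array([330., 264.])]
22 [array([210., 280.]), array([328., 255.])]
28 [array([208., 271.]), array([327., 246.])]
```

Call:
arm_command(
  steps=[0, 0, 0, 0, 0, 0, 0, 0, 0, 0, 0, 0, 0, 0, 0, 0, 0, 0, 0, 0, 0, 0, 0, 0, 0, 0, -0.02, 0, 0, 0, 0, 0, 0, 0, 0, 0],
  gripper=0.8,
)

```text
t: 5.08
tcp_pos: [450.6, 95.7, -6.7]
orientation: [-0.0, 0.749, 0.662, -0.0]
contact_force: [-1.0, 0.2, 0.2]
opening: 77.0
gripper_force: 0.0
```

Call:
arm_command(
  steps=[0, 0, -0.02, 0, 0, 0, 0, 0, 0, 0, 0, 0],
)

```text
t: 5.25
tcp_pos: [450.5, 95.7, -10.8]
orientation: [-0.0, 0.749, 0.662, -0.0]
contact_force: [-0.3, 0.6, -0.0]
opening: 76.7
gripper_force: 0.0
```

Call:
arm_command(
  steps=[0, 0, -0.02, 0, 0, 0, 0, 0, 0, 0, 0, 0],
)

```text
t: 5.42
tcp_pos: [450.6, 95.7, -14.8]
orientation: [-0.0, 0.749, 0.662, -0.0]
contact_force: [-0.9, 0.7, 0.0]
opening: 77.0
gripper_force: 0.0
```

Call:
arm_command(
  steps=[0, 0, -0.02, 0, 0, 0, 0, 0, 0, 0, 0, 0],
)

```text
t: 5.58
tcp_pos: [450.6, 95.7, -18.8]
orientation: [-0.0, 0.749, 0.662, -0.0]
contact_force: [0.3, -0.4, 0.4]
opening: 76.6
gripper_force: 0.0
```

Call:
arm_command(
  steps=[0, 0, -0.015, 0, 0, 0, 0, 0, 0, 0, 0, 0],
)

```text
t: 5.75
tcp_pos: [450.6, 95.7, -21.6]
orientation: [-0.0, 0.749, 0.662, -0.0]
contact_force: [0.1, -0.4, -0.3]
opening: 76.7
gripper_force: 0.0
```

Call:
arm_command(
  steps=[0, 0, 0, 0, 0, 0, 0, 0, 0, 0, 0, 0, 0, 0, 0, 0, 0, 0, 0, 0, 0, 0, 0, 0],
  gripper=0.38,
)

```text
t: 6.08
tcp_pos: [450.9, 95.8, -21.0]
orientation: [0.0, 0.749, 0.662, 0.0]
contact_force: [-0.6, -0.4, 5.3]
opening: 59.1
gripper_force: 7.0
```

```bash
python3 - <<'E'
from h import *
im2=ctrl.read_camera('wrist'); im=ctrl.read_camera('side');s=ctrl.get_state(); print(s['opening'],s['gripper_force'],s['contact_force'])
a=cv2.resize(im[170:300,170:270],(460,598),interpolation=cv2.INTER_CUBIC);b=cv2.resize(im2[110:450,150:500],(340,598)) if 0 else cv2.resize(im2[110:450,170:363+0],(339,598))
cv2.imwrite('pics/w4.png',np.hstack([a,b])[:,:,::-1])
E
```

```text
59.31815051551129 7.14435338973999 [-1.22252197  1.48492213  6.07942266]
```

View pics/w4.png

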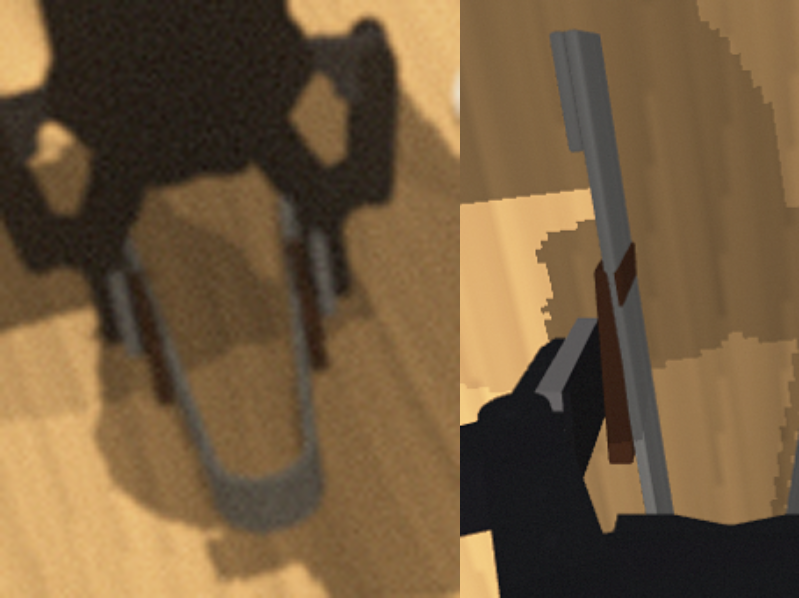

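Call:
arm_command(
  steps=[0, 0, 0, 0, 0, 0, 0, 0, 0, 0, 0, 0, 0, 0, 0, 0, 0, 0, 0, 0, 0.03, 0, 0, 0, 0, 0, 0.07, 0, 0, 0, 0, 0, 0.1, 0, 0, 0, 0, 0, 0.1, 0, 0, 0, 0, 0, 0, 0, 0, 0],
  gripper=0.31,
)

```text
t: 6.85
tcp_pos: [452.0, 95.8, 41.6]
orientation: [0.001, 0.749, 0.662, 0.001]
contact_force: [1.5, 0.4, -2.2]
opening: 56.2
gripper_force: 7.1
```

```bash
python3 - <<'E'
from h import *
im=ctrl.read_camera('side');im2=ctrl.read_camera('wrist');s=ctrl.get_state(); print(s['opening'],s['gripper_force'],s['contact_force'],s['tcp_pos'])
a=cv2.resize(im[130:300,170:280],(388,600),interpolation=cv2.INTER_CUBIC);b=cv2.resize(im2[110:450,150:380],(406,600))
cv2.imwrite('pics/w5.png',np.hstack([a,b])[:,:,::-1])
E
```

```text
56.11917916185394 7.087985202670097 [ 0.58978774  0.67123009 -1.36574008] [451.16223331  95.74403918  39.3935164 ]
```

View pics/w5.png

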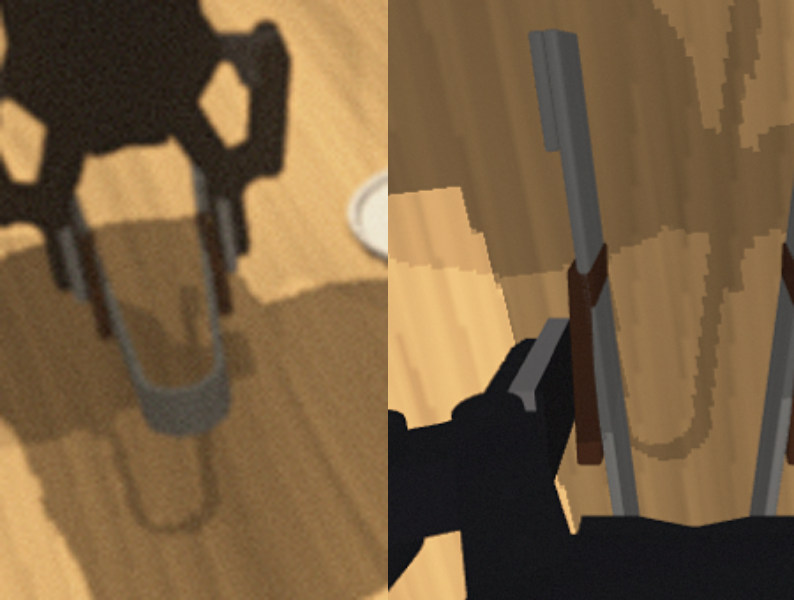

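Call:
arm_command(
  steps=[0.021, -0.0735, 0.05, 0, 0, -0.0165, 0.021, -0.0735, 0.05, 0, 0, -0.0165, 0.021, -0.0735, 0, 0, 0, -0.0165, 0.021, -0.0735, 0, 0, 0, -0.0165, 0.021, -0.0735, 0, 0, 0, -0.0165, 0.021, -0.0735, 0, 0, 0, -0.0165, 0.021, -0.0735, 0, 0, 0, -0.0165],
)

```text
t: 7.53
tcp_pos: [479.7, -7.9, 57.9]
orientation: [-0.0, 0.936, 0.351, -0.001]
contact_force: [0.4, -0.3, -1.6]
opening: 56.1
gripper_force: 7.1
```

Call:
arm_command(
  steps=[0.021, -0.0735, 0, 0, 0, -0.0165, 0.021, -0.0735, 0, 0, 0, -0.0165, 0.021, -0.0735, 0, 0, 0, -0.0165, 0.021, -0.0735, 0, 0, 0, -0.0165, 0.021, -0.0735, 0, 0, 0, -0.0165, 0.021, -0.0735, 0, 0, 0, -0.0165, 0.021, -0.0735, 0, 0, 0, -0.0165, 0, 0, 0, 0, 0, 0],
)

```text
t: 8.2
tcp_pos: [510.1, -112.2, 57.9]
orientation: [0.0, 1.0, -0.006, -0.0]
contact_force: [1.4, 0.5, -0.4]
opening: 56.0
gripper_force: 7.1
```

Call:
arm_command(
  steps=[0, 0, 0, 0, 0, 0, 0, 0, 0, 0, 0, 0, 0, 0, 0, 0, 0, 0],
)

```text
t: 8.45
tcp_pos: [508.9, -109.3, 58.4]
orientation: [-0.0, 1.0, -0.001, -0.001]
contact_force: [-0.9, 1.0, -0.7]
opening: 55.9
gripper_force: 7.1
```

```bash
python3 - <<'E'
from h import *
s=ctrl.get_state();c=cam('wrist'); im=ctrl.read_camera('wrist'); cv2.imwrite('pics/w6.png',im[:,:,::-1])
print(s['t'],s['tcp_pos'],s['orientation'],s['opening'],s['gripper_force'])
for n,z in(('barrel',42),('tongs',0),('cube',37)):
  for r in ctrl.regions_of(n,'wrist')[:2]:
    ys,xs=np.nonzero(r['pixels']); print(n,r['conf'],r['uv'],xs.min(),xs.max(),ys.min(),ys.max(),at_z(c,r['uv'],z).round(1))
print('top barrel',at_z(cam('top'),(400.4,185.2),42))
for x in(616,612): print(x,proj(c,[x,-110,42]),proj(c,[x,-110,10]))
E
```

```text
8.45 [ 508.93565809 -109.33523637   58.35339162] [-2.31044021e-04  9.99999596e-01 -6.52687726e-04 -5.73751500e-04] 55.88413674087455 7.091601714491844
barrel 0.88 [323.5, 61.3] 292 348 31 96 [ 616.1 -108.3   42. ]
tongs 0.55 [273.3, 270.3] 229 417 125 401 [492.7 -73.4   0. ]
cube 0.96 [460.3, 96.5] 429 493 64 123 [ 601. -178.   37.]
top barrel [ 617.7543952  -108.37376218   42.        ]
616 [326.98981372  61.63068376] [326.50270874  73.90561392]
612 [326.97237444  70.60204826] [326.49024267  81.44386264]
```

View pics/w6.png

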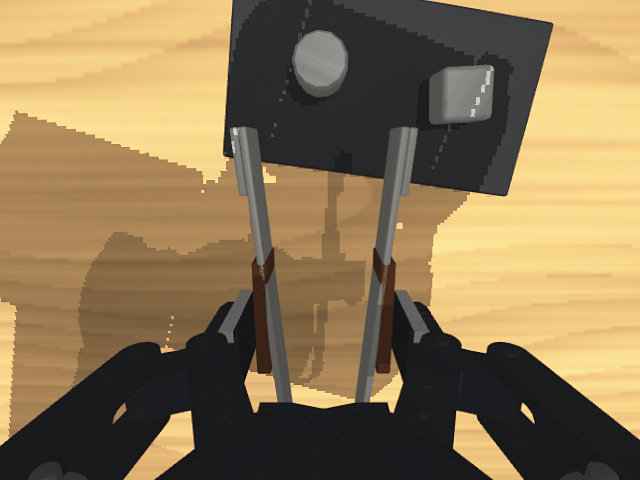

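```bash
python3 - <<'E'
from h import *
c=cam('wrist'); print(-c[2].T@c[3], at_z(c,(319.5,62),42))
for U in(70,75,80,85): print(U,[proj(c,[584,-109.3+s*26,U+22]).round(1) for s in(1,-1)],[proj(c,[584,-109.3+s*26,U]).round(1) for s in(1,-1)])
E
```

```text
[ 579.15242737 -108.77583064  227.34283584] [ 616.43763101 -106.78951785   42.        ]
70 [array([254.9, 128.3]), array([395.3, 128. ])] [array([264.6, 130.1]), array([385.2, 129.9])]
75 [array([252.3, 127.8]), array([398.1, 127.5])] [array([262.7, 129.8]), array([387.3, 129.5])]
80 [array([249.4, 127.2]), array([401.1, 127. ])] [array([260.6, 129.4]), array([389.4, 129.1])]
85 [array([246.3, 126.6]), array([404.3, 126.3])] [array([258.3, 128.9]), array([391.7, 128.7])]
```

Call:
arm_command(
  steps=[0, 0.0125, -0.1, 0, 0, 0, 0, 0, -0.1, 0, 0, 0, 0, 0, -0.08, 0, 0, 0, 0, 0, -0.025, 0, 0, 0, 0, 0, 0, 0, 0, 0, 0, 0, 0, 0, 0, 0],
)

```text
t: 9.15
tcp_pos: [509.7, -107.5, -1.9]
orientation: [-0.0, 1.0, -0.002, -0.0]
contact_force: [-0.7, -0.5, -0.9]
opening: 56.3
gripper_force: 7.1
```

Call:
arm_command(
  steps=[0.04, 0, 0, 0, 0, 0, 0.05, 0, 0, 0, 0, 0, 0.05, 0, 0, 0, 0, 0, 0.05, 0, 0, 0, 0, 0, 0.0475, 0, 0, 0, 0, 0, 0, 0, 0, 0, 0, 0, 0, 0, 0, 0, 0, 0],
)

```text
t: 9.73
tcp_pos: [557.8, -107.6, -2.1]
orientation: [0.0, 1.0, -0.002, 0.0]
contact_force: [-0.2, -0.5, -1.0]
opening: 55.9
gripper_force: 7.1
```

```bash
python3 - <<'E'
from h import *
s=ctrl.get_state();c=cam('wrist'); im=ctrl.read_camera('wrist'); cv2.imwrite('pics/w7.png',im[:,:,::-1])
print(s['t'],s['tcp_pos'],s['contact_force'],s['opening'],s['gripper_force'])
for n,z in(('barrel',42),('cube',37)):
  for r in ctrl.regions_of(n,'wrist')[:2]:
    ys,xs=np.nonzero(r['pixels']); print(n,r['conf'],r['uv'],xs.min(),xs.max(),ys.min(),ys.max(),at_z(c,r['uv'],z).round(1))
E
```

```text
9.7333 [ 557.76434386 -107.59353599   -2.13680368] [-0.15429315 -0.50748741 -0.96279752] 55.92329409404306 7.0910704135894775
barrel 0.65 [324.0, 165.4] 286 361 131 208 [ 619.4 -106.8   42. ]
cube 0.78 [510.3, 204.8] 462 556 166 243 [ 604.6 -177.2   37. ]
```

Call:
arm_command(
  steps=[0, 0, 0, 0, 0, 0, 0, 0, 0, 0, 0, 0, 0, 0, 0, 0, 0, 0, 0, 0, 0, 0, 0, 0, 0, 0, 0, 0, 0, 0, 0, 0, 0, 0, 0, 0],
  gripper=-0.1,
  squeeze=30,
)

```text
t: 10.38
tcp_pos: [557.0, -107.6, -2.2]
orientation: [-0.0, 1.0, -0.002, -0.0]
contact_force: [-0.9, -0.2, -0.9]
opening: 42.6
gripper_force: 30.4
```

Call:
arm_command(
  steps=[0, 0, 0, 0, 0, 0, 0, 0, 0, 0, 0, 0],
)

```text
t: 10.55
tcp_pos: [557.1, -107.6, -2.2]
orientation: [-0.0, 1.0, -0.002, 0.0]
contact_force: [-1.2, 0.6, -1.1]
opening: 42.8
gripper_force: 30.4
```

Call:
arm_command(
  steps=[0, 0, 0.03, 0, 0, 0, 0, 0, 0.07, 0, 0, 0, 0, 0, 0.1, 0, 0, 0, 0, 0, 0.05, 0, 0, 0, 0, 0, 0, 0, 0, 0, 0, 0, 0, 0, 0, 0, 0, 0, 0, 0, 0, 0],
)

```text
t: 11.13
tcp_pos: [556.7, -107.5, 47.2]
orientation: [-0.0, 1.0, -0.002, -0.0]
contact_force: [-0.3, 0.7, -2.3]
opening: 42.4
gripper_force: 30.8
```

```bash
python3 - <<'E'
from h import *
s=ctrl.get_state();c=cam('wrist'); im=ctrl.read_camera('wrist'); cv2.imwrite('pics/w8.png',im[:,:,::-1])
print(s['t'],s['tcp_pos'],s['contact_force'],s['opening'],s['gripper_force'])
ct=cam('top');ctrl.read_camera('top')
for n,z in(('barrel',92),('cube',37)):
  for k,cc in(('wrist',c),('top',ct)):
   for r in ctrl.regions_of(n,k)[:1]:
    ys,xs=np.nonzero(r['pixels']); print(k,n,r['conf'],r['uv'],xs.min(),xs.max(),ys.min(),ys.max(),at_z(cc,r['uv'],z).round(1))
print(at_z(cam('side'),(0,0),0)is None)
E
```

```text
11.1333 [ 556.72934587 -107.48633267   47.18529936] [-0.25470944  0.70601572 -2.27836823] 42.44296872849631 30.766793276416138
wrist barrel 0.87 [324.3, 163.2] 286 361 128 204 [ 619.2 -106.9   92. ]
wrist cube 0.64 [462.7, 187.4] 431 495 159 214 [ 603.8 -177.9   37. ]
False
```

Call:
arm_command(
  steps=[0, 0.08, 0, 0, 0, 0, 0, 0.12, 0, 0, 0, 0, 0, 0.13, 0, 0, 0, 0, 0, 0.13, 0, 0, 0, 0, 0, 0.13, 0, 0, 0, 0, 0, 0.13, 0, 0, 0, 0, 0, 0.13, 0, 0, 0, 0, 0, 0.13, 0, 0, 0, 0],
)

```text
t: 12.1
tcp_pos: [556.9, 89.7, 47.6]
orientation: [-0.0, 1.0, -0.002, -0.0]
contact_force: [1.1, 0.8, -1.1]
opening: 42.7
gripper_force: 30.8
```

Call:
arm_command(
  steps=[0, 0.13, 0, 0, 0, 0, 0, 0.13, 0, 0, 0, 0, 0, 0.12, 0, 0, 0, 0, 0, 0.06, 0, 0, 0, 0, 0, 0.03, 0, 0, 0, 0, 0, 0, 0, 0, 0, 0, 0, 0, 0, 0, 0, 0, 0, 0, 0, 0, 0, 0],
)

```text
t: 12.77
tcp_pos: [557.1, 181.3, 47.7]
orientation: [0.0, 1.0, -0.002, -0.0]
contact_force: [-0.2, 0.4, -2.2]
opening: 42.8
gripper_force: 30.8
```

```bash
python3 - <<'E'
from h import *
s=ctrl.get_state();c=cam('wrist'); im=ctrl.read_camera('wrist'); cv2.imwrite('pics/w9.png',im[:,:,::-1])
print(s['t'],s['tcp_pos'],s['contact_force'],s['opening'],s['gripper_force'])
for n,z in(('barrel',92),('dish',9)):
   for r in ctrl.regions_of(n,'wrist')[:1]:
    ys,xs=np.nonzero(r['pixels']); print(n,r['conf'],r['uv'],xs.min(),xs.max(),ys.min(),ys.max(),at_z(c,r['uv'],z).round(1), at_z(c,(xs.min(),ys.mean()),z)[1],at_z(c,(xs.max(),ys.mean()),z)[1],at_z(c,(xs.mean(),ys.min()),z)[0],at_z(c,(xs.mean(),ys.max()),z)[0])
E
```

```text
12.7667 [557.06021105 181.26835982  47.68523604] [-0.15861308  0.43731934 -2.1827171 ] 42.77400054561006 30.81057000090368
barrel 0.6 [323.8, 164.3] 286 361 128 205 [619.2 182.   92. ] 195.19986029785682 168.98626746826523 631.2574149026342 604.8030342063087
dish 0.63 [321.8, 131.0] 238 406 67 240 [632.6 183.    9. ] 231.21796259944864 134.7034930323261 665.9870397505458 568.2696451590516
```

View pics/w9.png

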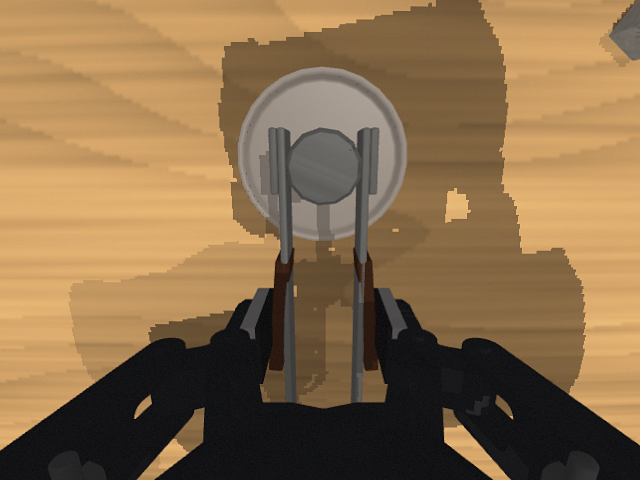

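Call:
arm_command(
  steps=[0, 0, -0.08, 0, 0, 0, 0, 0, -0.08, 0, 0, 0, 0, 0, -0.06, 0, 0, 0, 0, 0, -0.03, 0, 0, 0, 0, 0, -0.015, 0, 0, 0, 0, 0, 0, 0, 0, 0, 0, 0, 0, 0, 0, 0],
)

```text
t: 13.5
tcp_pos: [557.3, 182.4, -4.9]
orientation: [-0.0, 1.0, -0.002, 0.0]
contact_force: [0.4, 0.1, -1.4]
opening: 42.9
gripper_force: 30.8
```

Call:
arm_command(
  steps=[0, 0, -0.007, 0, 0, 0, 0, 0, 0, 0, 0, 0],
)

```text
t: 13.67
tcp_pos: [557.4, 182.5, -6.2]
orientation: [-0.0, 1.0, -0.002, 0.0]
contact_force: [0.6, 0.3, -2.9]
opening: 42.7
gripper_force: 30.8
```

Call:
arm_command(
  steps=[0, 0, -0.005, 0, 0, 0, 0, 0, 0, 0, 0, 0],
)

```text
t: 13.83
tcp_pos: [557.1, 182.4, -7.5]
orientation: [-0.0, 1.0, -0.002, 0.0]
contact_force: [-0.3, 0.3, -1.2]
opening: 42.8
gripper_force: 30.8
```

Call:
arm_command(
  steps=[0, 0, -0.004, 0, 0, 0, 0, 0, 0, 0, 0, 0],
)

```text
t: 14.0
tcp_pos: [557.1, 182.4, -8.4]
orientation: [-0.0, 1.0, -0.002, 0.0]
contact_force: [-0.4, 0.9, -0.4]
opening: 42.9
gripper_force: 30.9
```

Call:
arm_command(
  steps=[0, 0, -0.003, 0, 0, 0, 0, 0, 0, 0, 0, 0],
)

```text
t: 14.17
tcp_pos: [557.0, 182.4, -9.0]
orientation: [-0.0, 1.0, -0.002, -0.0]
contact_force: [0.3, -0.6, -1.1]
opening: 42.7
gripper_force: 30.9
```

Call:
arm_command(
  steps=[0, 0, -0.004, 0, 0, 0, 0, 0, 0, 0, 0, 0],
)

```text
t: 14.33
tcp_pos: [557.0, 182.4, -9.9]
orientation: [0.0, 1.0, -0.002, -0.0]
contact_force: [-1.5, 0.0, 1.3]
opening: 42.8
gripper_force: 30.9
```

Call:
arm_command(
  steps=[0, 0, -0.004, 0, 0, 0, 0, 0, 0, 0, 0, 0],
)

```text
t: 14.5
tcp_pos: [556.8, 182.4, -10.5]
orientation: [-0.0, 1.0, -0.002, -0.0]
contact_force: [-3.8, 0.8, 6.3]
opening: 42.9
gripper_force: 31.3
```

Call:
arm_command(
  steps=[0, 0, 0.003, 0, 0, 0, 0, 0, 0, 0, 0, 0, 0, 0, 0, 0, 0, 0],
  gripper=0.05,
)

```text
t: 14.75
tcp_pos: [557.2, 182.4, -10.0]
orientation: [-0.0, 1.0, -0.002, 0.0]
contact_force: [-0.7, 0.5, 0.0]
opening: 44.7
gripper_force: 8.9
```

Call:
arm_command(
  steps=[0, 0, 0, 0, 0, 0, 0, 0, 0, 0, 0, 0, 0, 0, 0, 0, 0, 0],
  gripper=0.2,
)

```text
t: 15.0
tcp_pos: [557.1, 182.4, -10.1]
orientation: [0.0, 1.0, -0.002, -0.0]
contact_force: [-0.1, 0.1, -1.3]
opening: 51.1
gripper_force: 8.0
```

Call:
arm_command(
  steps=[0, 0, 0, 0, 0, 0, 0, 0, 0, 0, 0, 0, 0, 0, 0, 0, 0, 0, 0, 0, 0, 0, 0, 0],
  gripper=0.32,
)

```text
t: 15.33
tcp_pos: [557.1, 182.4, -10.0]
orientation: [-0.0, 1.0, -0.002, -0.0]
contact_force: [0.1, -0.0, -0.7]
opening: 56.2
gripper_force: 7.0
```

```bash
python3 - <<'E'
from h import *
s=ctrl.get_state();c=cam('wrist'); im=ctrl.read_camera('wrist'); cv2.imwrite('pics/w10.png',im[:,:,::-1])
print(s['t'],s['tcp_pos'],s['contact_force'],s['opening'],s['gripper_force'])
ctrl.read_camera('side')
for k,n,z in(('wrist','barrel',36),('wrist','tongs',30),('side','barrel',20)):
   for r in ctrl.regions_of(n,k)[:1]:
    ys,xs=np.nonzero(r['pixels']); print(n,r['conf'],r['uv'],xs.min(),xs.max(),ys.min(),ys.max(),at_z(cam(k),r['uv'],z).round(1))
    if n=='tongs':
      for y in(140,160,180): print(y,np.nonzero(r['pixels'][y])[0])
cs=cam('side'); print(proj(cs,[617,183,20]))
E
```

```text
15.3333 [557.05126375 182.40758778 -10.01905996] [ 0.11704142 -0.03301289 -0.74972095] 56.238262238670195 6.982793882489204
barrel 0.64 [325.4, 161.9] 285 362 125 204 [620.  182.6  36. ]
tongs 0.76 [272.9, 272.3] 228 418 126 401 [577.3 203.3  30. ]
140 [230 231 232 233 234 235 236 237 238 239 240 241 242 243 244 245 246 247
 248 249 250 251 252 253 254 255 256 257 389 390 391 392 393 394 395 396
 397 398 399 400 401 402 403 404 405 406 407 408 409 410 411 412 413 414
 415 416]
160 [233 234 235 236 237 238 239 240 241 242 243 244 245 246 247 248 249 250
 251 252 253 254 255 256 257 258 259 260 388 389 390 391 392 393 394 395
 396 397 398 399 400 401 402 403 404 405 406 407 408 409 410 411 412]
180 [236 237 238 239 240 241 242 243 244 245 246 247 248 249 250 251 252 253
 254 255 256 257 258 259 260 261 262 385 386 387 388 389 390 391 392 393
 394 395 396 397 398 399 400 401 402 403 404 405 406 407 408 409 410]
barrel 0.55 [297.2, 176.2] 288 302 173 186 [631.4 204.2  20. ]
[294.45817883 183.55697001]
```

Call:
arm_command(
  steps=[0, 0, 0, 0, 0, 0, 0, 0, 0.03, 0, 0, 0, 0, 0, 0.08, 0, 0, 0, 0, 0, 0.12, 0, 0, 0, 0, 0, 0.12, 0, 0, 0, 0, 0, 0.05, 0, 0, 0, 0, 0, 0, 0, 0, 0, 0, 0, 0, 0, 0, 0],
)

```text
t: 16.25
tcp_pos: [557.1, 182.4, 70.0]
orientation: [-0.0, 1.0, -0.002, 0.0]
contact_force: [0.1, -0.0, -1.6]
opening: 56.3
gripper_force: 7.0
```

Call:
arm_command(
  steps=[-0.06, -0.05, 0, 0, 0, 0, -0.11, -0.09, 0, 0, 0, 0, -0.11, -0.09, 0, 0, 0, 0, -0.11, -0.09, 0, 0, 0, 0, -0.11, -0.09, 0, 0, 0, 0, -0.06, -0.05, 0, 0, 0, 0, 0, 0, 0, 0, 0, 0, 0, 0, 0, 0, 0, 0],
)

```text
t: 16.92
tcp_pos: [444.0, 90.0, 69.1]
orientation: [0.0, 1.0, -0.002, -0.001]
contact_force: [0.4, 0.1, -1.9]
opening: 56.3
gripper_force: 7.0
```

```bash
python3 - <<'E'
from h import *
s=ctrl.get_state(); print(s['t'],s['tcp_pos'],s['contact_force'],s['opening'],s['gripper_force'])
c=cam('top');ctrl.read_camera('top');ctrl.read_camera('side');ctrl.read_camera('wrist')
for k in('top','side','wrist'):
  for n,z in(('barrel',36 if k=='top' else 20),('tongs',80)):
   for r in ctrl.regions_of(n,k)[:1]:
    ys,xs=np.nonzero(r['pixels']); print(k,n,r['conf'],r['uv'],xs.min(),xs.max(),ys.min(),ys.max(),at_z(cam(k),r['uv'],z).round(1))
E
```

```text
16.9167 [443.99205744  89.95915601  69.09598737] [ 0.35126414  0.06905708 -1.88909552] 56.26758962114782 7.002760022878647
top barrel 0.92 [206.4, 191.6] 195 214 183 202 [618.3 176.4  36. ]
top tongs 0.51 [239.2, 258.9] 235 241 255 263 [516.  121.4  80. ]
side barrel 0.81 [296.8, 183.4] 288 303 173 193 [621.1 181.6  20. ]
side tongs 0.61 [189.5, 201.3] 139 263 168 223 [420.9 121.4  80. ]
wrist tongs 0.6 [274.5, 272.9] 228 418 126 402 [453.6 115.4  80. ]
```

Call:
arm_command(
  steps=[0, 0, -0.1, 0, 0, 0, 0, 0, -0.12, 0, 0, 0, 0, 0, -0.1, 0, 0, 0, 0, 0, -0.06, 0, 0, 0, 0, 0, -0.03, 0, 0, 0, 0, 0, 0, 0, 0, 0, 0, 0, 0, 0, 0, 0],
)

```text
t: 17.95
tcp_pos: [445.2, 90.5, -11.8]
orientation: [-0.0, 1.0, -0.002, -0.0]
contact_force: [0.3, 0.8, -0.4]
opening: 56.5
gripper_force: 7.0
```

Call:
arm_command(
  steps=[0, 0, -0.007, 0, 0, 0, 0, 0, 0, 0, 0, 0],
)

```text
t: 18.12
tcp_pos: [445.6, 90.5, -12.8]
orientation: [-0.0, 1.0, -0.002, 0.001]
contact_force: [0.1, -0.3, -1.1]
opening: 56.4
gripper_force: 7.0
```

Call:
arm_command(
  steps=[0, 0, -0.007, 0, 0, 0, 0, 0, 0, 0, 0, 0],
)

```text
t: 18.28
tcp_pos: [445.3, 90.4, -14.5]
orientation: [-0.0, 1.0, -0.002, 0.0]
contact_force: [0.0, 0.0, -0.8]
opening: 56.5
gripper_force: 7.0
```

Call:
arm_command(
  steps=[0, 0, -0.007, 0, 0, 0, 0, 0, 0, 0, 0, 0],
)

```text
t: 18.45
tcp_pos: [445.1, 90.4, -16.2]
orientation: [-0.0, 1.0, -0.002, 0.0]
contact_force: [0.3, -0.3, -1.3]
opening: 56.4
gripper_force: 7.0
```

Call:
arm_command(
  steps=[0, 0, -0.007, 0, 0, 0, 0, 0, 0, 0, 0, 0],
)

```text
t: 18.62
tcp_pos: [445.0, 90.4, -17.8]
orientation: [0.0, 1.0, -0.002, -0.0]
contact_force: [-0.4, -0.4, -1.5]
opening: 56.4
gripper_force: 7.0
```

Call:
arm_command(
  steps=[0, 0, -0.007, 0, 0, 0, 0, 0, 0, 0, 0, 0],
)

```text
t: 18.78
tcp_pos: [445.0, 90.4, -19.2]
orientation: [0.0, 1.0, -0.002, -0.0]
contact_force: [-0.8, -0.2, -1.1]
opening: 56.2
gripper_force: 7.0
```

Call:
arm_command(
  steps=[0, 0, -0.006, 0, 0, 0, 0, 0, 0, 0, 0, 0],
)

```text
t: 18.95
tcp_pos: [445.0, 90.4, -20.4]
orientation: [0.0, 1.0, -0.002, -0.0]
contact_force: [0.4, 0.2, -0.7]
opening: 56.3
gripper_force: 7.0
```

Call:
arm_command(
  steps=[0, 0, -0.006, 0, 0, 0, 0, 0, 0, 0, 0, 0],
)

```text
t: 19.12
tcp_pos: [445.2, 90.4, -21.4]
orientation: [-0.0, 1.0, -0.002, 0.0]
contact_force: [0.4, 0.0, 0.6]
opening: 56.2
gripper_force: 7.1
```

Call:
arm_command(
  steps=[0, 0, -0.005, 0, 0, 0, 0, 0, 0, 0, 0, 0],
)

```text
t: 19.28
tcp_pos: [445.4, 90.4, -22.3]
orientation: [-0.0, 1.0, -0.002, 0.0]
contact_force: [0.4, 0.1, 3.8]
opening: 56.5
gripper_force: 7.8
```

On the bar. Open slowly, then fully, and retreat.

Call:
arm_command(
  steps=[0, 0, 0.002, 0, 0, 0, 0, 0, 0, 0, 0, 0, 0, 0, 0, 0, 0, 0],
  gripper=0.5,
)

```text
t: 19.53
tcp_pos: [445.1, 90.4, -22.0]
orientation: [-0.0, 1.0, -0.002, 0.0]
contact_force: [-0.3, -0.6, -0.2]
opening: 64.0
gripper_force: 0.0
```

Call:
arm_command(
  steps=[0, 0, 0, 0, 0, 0, 0, 0, 0, 0, 0, 0, 0, 0, 0, 0, 0, 0, 0, 0, 0, 0, 0, 0, 0, 0, 0, 0, 0, 0],
  gripper=0.9,
)

```text
t: 19.95
tcp_pos: [445.0, 90.4, -22.0]
orientation: [0.0, 1.0, -0.002, -0.0]
contact_force: [0.9, -0.2, 0.0]
opening: 81.3
gripper_force: 0.0
```

Call:
arm_command(
  steps=[0, 0, 0.03, 0, 0, 0, 0, 0, 0.08, 0, 0, 0, 0, 0, 0.12, 0, 0, 0, 0, 0, 0.15, 0, 0, 0, 0, 0, 0.15, 0, 0, 0, 0, 0, 0.1, 0, 0, 0, 0, 0, 0, 0, 0, 0, 0, 0, 0, 0, 0, 0],
)

```text
t: 20.62
tcp_pos: [445.7, 90.5, 105.2]
orientation: [-0.0, 1.0, -0.002, 0.001]
contact_force: [-0.4, -1.0, -0.4]
opening: 80.9
gripper_force: 0.0
```

```bash
python3 - <<'E'
from h import *
s=ctrl.get_state(); print(s['t'],s['tcp_pos'],s['contact_force'],s['opening'],s['gripper_force'])
im=[ctrl.read_camera(k) for k in('top','side','wrist')]
for k in('side','wrist'):
  for n,z in(('barrel',20),('tongs',22),('cube',37)):
   for r in ctrl.regions_of(n,k)[:1]:
    ys,xs=np.nonzero(r['pixels']); print(k,n,r['conf'],r['uv'],xs.min(),xs.max(),ys.min(),ys.max(),at_z(cam(k),r['uv'],z).round(1))
c=cam('wrist')
for U in(0,10,100): print(U,[proj(c,[445+75,90.4+s*33,U+22]).round() for s in(1,-1)],proj(c,[348,90.4,U+22]).round())
E
```

```text
20.6167 [445.67010227  90.4614893  105.23981874] [-0.38436513 -1.04561566 -0.42702998] 80.92418957532988 0.0
side barrel 0.79 [294.2, 179.2] 288 303 173 193 [622.3 197.   20. ]
side tongs 0.9 [209.7, 250.0] 155 269 213 269 [428.3  66.3  22. ]
side cube 0.83 [396.5, 324.4] 383 412 311 342 [ 598.3 -187.    37. ]
wrist tongs 0.78 [349.5, 248.1] 268 378 134 349 [437.4  72.   22. ]
0 [array([277., 133.]), array([373., 133.])] [325. 352.]
10 [array([275., 133.]), array([375., 133.])] [325. 359.]
100 [array([245., 128.]), array([406., 128.])] [326. 456.]
```

```bash
python3 -c "
from cell import ctrl
print(ctrl.sign_off())"
```

```text
the job is handed in; nothing more can be done
None
```

I handed the job in at about 21 s; my last camera check showed the round chiller standing in the dish, the tongs flat on the bar and released, and the cube where it was, but the sign-off gave no verdict.

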